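Turn a framed circuit board over against a leaning stop

TASK

Turn the framed circuit board over without gripping or lifting it. Gently push it with the fingertips along the dark mat into the leaning white stop until it climbs and stands leaning back on the stop with its lower edge at the stop's foot; let it stand there a moment, then reach over behind its top edge and push it back towards the robot, so that it flips over and ends lying flat on the mat, solder side up. Leave the gear, marker, sanding block and jar where they are.

Things in the scene. Friction and masses are not known exactly. Their poses are not given: they have to be found in the camera images.
- board: Green circuit board in a black frame, one rigid flat part 80 (x) x 64 (y) x 6 (z) mm, about 40 g, origin at its centre. Starts flat, z axis up, component side up (dark chips, white connector), x axis roughly towards the stop. Turned over, z points down and the solder side (rows of brass pads) shows. Pushed back about 10 degrees or more past upright it falls over towards the robot.
- board_near (a point): Middle of the board's edge face that is towards the robot at the start, half-way through the thickness, 40 mm from the board's centre. Pushed here square to the stop (3 to 6 N to start it climbing, then less), this edge stays on the mat while the opposite edge slides up the stop.
- board_far (a point): Middle of the opposite edge face (at +40 mm along the board's x). It climbs the stop. When the near edge has reached the stop's foot the board stays leaning by itself at about 60 degrees, solder side on the stop; this edge is then about 69 mm above the mat, 40 mm beyond the foot line, clear above the stop.
- jig: Turning jig fixed to the desk: a dark mat 3 mm thick, 130 mm wide (y), from x = -140 to +60 mm, with a slick white plastic stop 100 mm wide across it. Origin on the desk surface under the middle of the stop's foot line; x points from the robot's side into the stop, y along the stop, z up. In front of the stop the mat is free.
- stop_top (a point): Middle of the top edge of the stop's smooth front face, 45 mm above the mat, 26 mm behind the foot line: the face rises from the foot line at x = 0 on the mat and leans back, away from the robot, at 60 degrees from level. Behind it are braces and a foot, lower than this edge, ending 54 mm behind the foot line.
- gear_a: Teal printed gear, 47 mm across, 16 mm high, lying loose right of the mat. Origin at the centre of its underside. Leave alone.
- marker_blue: White marker with a blue cap, 121 mm long, 15 mm thick, lying loose left of the mat. Origin at the centre of its underside. Leave alone.
- sanding_block: Orange sanding block 60 x 90 x 24 mm, loose behind the jig. Origin at the centre of its underside. Leave alone.
- screw_jar: Small clear jar with a grey lid, 42 mm across, 43 mm high, standing loose to the right of the jig. Origin at the centre of its underside. Leave alone.
Mind the look-alikes: they are no part of the job. Of the things that look like the board, the larger one is meant.

How it is judged:
By the outcome, as a careful person would: the job done as asked, in the order asked, and still so for the second after the job is handed in, with the robot touching nothing.
It also fails if it takes over 54 s, if anything falls off the work surface, if the arm or the gripper's body presses on something with over 40 N, if the wrist force passes 120 N, or if a joint passes its speed limit or range.

ROBOT

A 6-joint arm with a two-finger parallel gripper is mounted at the origin on a cart in front of the work surface, level with it; the furniture and walls round the work are solid. World frame = base frame: x ahead of the robot, y to its left, z up, the work surface at z = 0. Lengths are in m, angles in degrees, forces in N, time in s.
With the tool pointing down it reaches from about 0.3 to 0.75 m from the base axis. Payload 8.5 kg.
Tool frame: the origin (TCP) lies on the front face of the gripper's body, between the roots of the fingers; the fingertips stand 73 mm ahead of it and the grasp point (between the pads) lies 54 mm ahead of it; z points along the fingers, y is the line along which they close (so a half turn about z gives the same grasp; the last joint's range is limited). The gripper opens to 85 mm and grips with 20 to 120 N. Pads are 22 mm wide; open, the fingers measure 114 mm over their backs; the gripper's body (76 mm by 85 mm) begins 54 mm behind the grasp point. The pads swing forward as they close: fully open they stand 13 mm farther back than shut.
Start: joints at [-88.195, 21.807, 74.336, -0, 83.858, -12.336], TCP at [0.134, -0.533, 0.304] pointing down, gripper open.
Joint ranges: [-178.18, 178.18], [-50.72, 133.34], [12.68, 142.11], [-81.47, 261.47], [9.98, 163.14], [-165.26, 165.26]. Speed limits (degrees/s): [136.94, 136.94, 180, 180, 180, 180].

INTERFACE

Orientations are given as a 3x3 rotation matrix whose columns are the frame's x, y, z axes.
In Python, from bench import state, grab_frame, camera_info, job_done gives the robot as it stands. The module is installed in compiled form; this text tells all that it offers.
- The arm moves only by the tool step_arm, never from a script. Its argument "deltas" is a list of rows, each an object with "grip": the opening, from 0 (shut) to 1 (fully open); "travel": the shift along the tool's x, y, z in m, a list of three; "delta_rot": the turn, a rotation vector about the tool's x, y, z in degrees, a list of three. In form: [{"grip": grip, "travel": [x, y, z], "delta_rot": [wx, wy, wz]}, ...]. A call has 1 to 5 rows; each row shifts and turns the commanded pose from where the row before left it, along the tool's axes as they then stand; what a row does not reach is not made up. A row lasts 1/10 s, in which the tool goes at most 50 mm and 8.59 degrees, less where a joint would pass 70% of its speed; a pose out of reach is approached as far as the arm can. A call with a gripper value outside its range is refused whole. The fingers move at their own pace and stop on an object; the grip force is fixed at half the most. Time passes only in rows, so rows that do not move let the fingers close. It gives the time, the measured TCP pose, the force, the opening and the grip force at its end, in the units of the state.
- state(): the state, without advancing time (a new reading comes with each control period).
- grab_frame(name): name is "scene" or "side" or "wrist"; returns the picture (400x640x3 uint8, red, green, blue); there is no depth.
- camera_info(name): a dict with "camera_matrix" (3x3 intrinsics, pixels), "dist_coeffs" ([k1, k2, p1, p2, k3] as OpenCV has them; the pictures are not rectified), "origin" and "attitude" of the camera in the world. Camera axes: x right, y down, z forward; pixel columns grow to the right and rows downward; lengths in m; the calibration is good to about 2 mm. A picture is of the moment at which its call begins: read the wrist's pose just before it. camera_info takes no time and is no camera call; for the wrist camera it gives the pose at the moment of the call.
- job_done(): hands the job in; it is judged then, once.
The state is a dict: "time_s": time; "joint_pos": joint angles; "dq": joint speeds; "effort": joint torques, N m; "eef_pos": TCP position; "tcp_rot": TCP orientation; "contact_force": force on the tool from outside, world axes, zero at the start; "moment": the same for the moment, N m; "width": finger opening in m; "grasp_force": force on a finger pad.
Only numpy, scipy, OpenCV 4.12 (cv2) and the standard library are available. Lean on these libraries where they do the work, as an engineer would, in place of code of your own. Each camera call takes 0.05 s, during which the arm holds its last target. There are 200 camera calls.

## Working session

There is one attempt and no reset: what is moved stays moved. The work goes in short steps, Python scripts to look and compute and a tool call to move; the robot and the scene stay as the last step left them, time stands still between calls to the robot, and variables do not carry over. Pictures are saved under pics/ and viewed, at most 10 in all, crops included, and the job is handed in when it is done.

Besides the shell and the picture viewer there is one more tool, called after ">>>" as name(argument=value, ...) on one line, values as JSON. step_arm: Moves the arm, as the interface text tells. Its arguments: {"type":"object","properties":{"deltas":{"type":"array"}},"required":["deltas"]}

```bash
mkdir -p pics; cat > h.py <<'E'
import numpy as np, cv2
from bench import *
def snap(n,f):
    im=grab_frame(n); cv2.imwrite('pics/'+f+'.png',im[:,:,::-1]); return im
def ray(n,uv,z):
    c=camera_info(n); K=np.array(c["camera_matrix"]);D=np.array(c["dist_coeffs"])
    p=cv2.undistortPoints(np.array(uv,float).reshape(-1,1,2),K,D).reshape(-1,2)
    R=np.array(c["attitude"]);o=np.array(c["origin"])
    d=np.c_[p,np.ones(len(p))]@R.T
    return o+d*((z-o[2])/d[:,2])[:,None]
def proj(n,P):
    c=camera_info(n); K=np.array(c["camera_matrix"]);D=np.array(c["dist_coeffs"])
    R=np.array(c["attitude"]);o=np.array(c["origin"])
    rv=cv2.Rodrigues(R.T)[0]
    return cv2.projectPoints(np.array(P,float),rv,-R.T@o,K,D)[0].reshape(-1,2)
E
python3 - <<'E'
from h import *
snap('scene','s0');snap('side','d0')
for n in('scene','side'):print(camera_info(n))
print(state())
E
```

```text
{'camera_matrix': array([[503.73008811,   0.        , 318.98231703],
       [  0.        , 503.73008811, 184.99904032],
       [  0.        ,   0.        ,   1.        ]]), 'dist_coeffs': array([0.00577067, 0.        , 0.        , 0.        , 0.        ]), 'origin': array([0.10948239, 0.58263464, 0.70815039]), 'attitude': array([[-0.75444397, -0.43069083,  0.49529759],
       [-0.65635286,  0.49055594, -0.57319786],
       [ 0.00389989, -0.75753567, -0.65278213]])}
{'camera_matrix': array([[380.09657602,   0.        , 322.36790642],
       [  0.        , 380.09657602, 201.44107149],
       [  0.        ,   0.        ,   1.        ]]), 'dist_coeffs': array([-0.08449741,  0.        ,  0.        ,  0.        ,  0.        ]), 'origin': array([ 0.5045618 , -0.64710844,  0.57034775]), 'attitude': array([[ 0.99769912, -0.02256296,  0.06393267],
       [-0.06499856, -0.58647416,  0.80735571],
       [ 0.01927853, -0.80965361, -0.58659131]])}
{'time_s': 0.1, 'joint_pos': array([-8.81953954e+01,  2.18374562e+01,  7.43778353e+01,  1.51572471e-03,
        8.38586869e+01, -1.23360076e+01]), 'dq': array([ 0.04504081, -0.15524783, -0.06461423, -0.0625228 , -0.06132174,
       -0.09654085]), 'effort': array([ 3.23187873e-03, -4.49222159e+01, -2.31654382e+01, -2.68019949e-04,
        3.70552152e-03, -4.54206997e-06]), 'eef_pos': array([ 0.13436157, -0.53316891,  0.30338556]), 'tcp_rot': array([[ 9.69699791e-01,  2.44299641e-01, -1.43707451e-05],
       [ 2.44299455e-01, -9.69698978e-01,  1.29135549e-03],
       [ 3.01542386e-04, -1.25573792e-03, -9.99999166e-01]]), 'contact_force': array([-0.0696488 , -0.21265938,  0.64719644]), 'moment': array([-0.00541251,  0.0754025 ,  0.02549129]), 'grasp_force': 0.0, 'width': 0.08577097160733599}
```

View pics/s0.png

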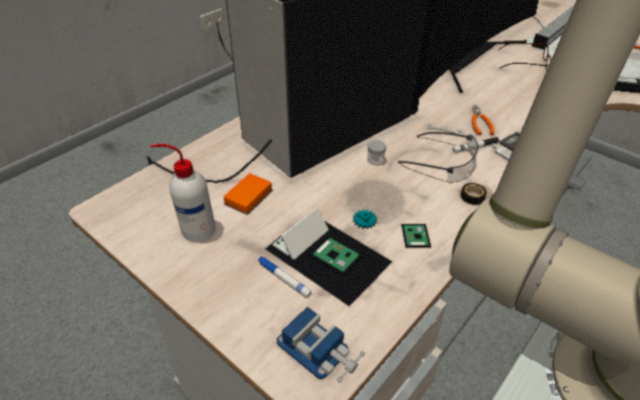

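View pics/d0.png

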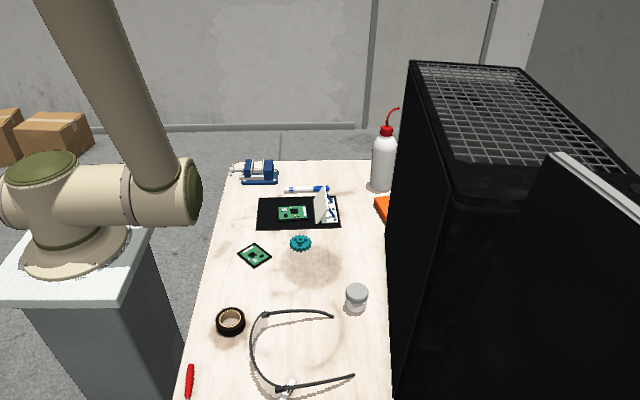

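The scene view shows the board on the mat at about (336,254), with the stop at (303,235). In the side view they are at (292,213) and (321,206). The smaller decoy board at (416,235) is off the mat.

```bash
python3 - <<'E'
import cv2
a=cv2.imread('pics/s0.png')[195:310,250:400];b=cv2.imread('pics/d0.png')[180:240,245:350]
cv2.imwrite('pics/c0.png',cv2.resize(a,None,fx=5,fy=5,interpolation=2))
cv2.imwrite('pics/c1.png',cv2.resize(b,None,fx=7,fy=7,interpolation=2))
E
```

```text
(no output)
```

View pics/c0.png

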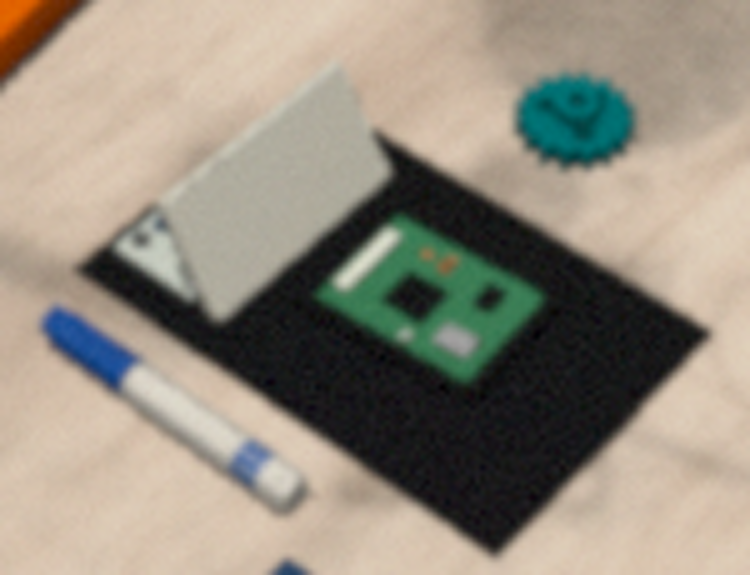

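View pics/c1.png

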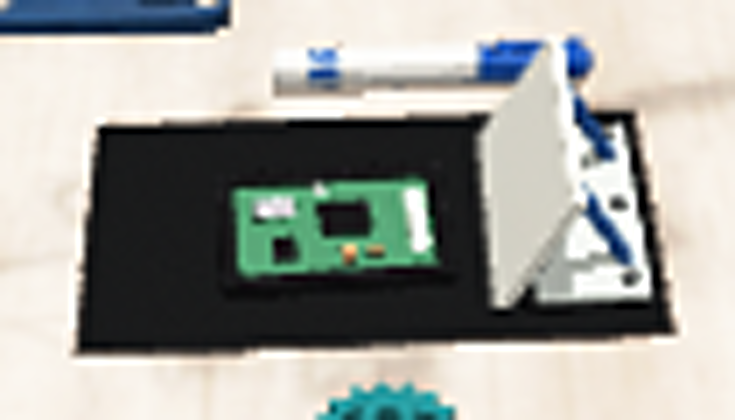

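The crops show these positions (crop px):
- **Scene crop:** the foot line runs (218,322)–(392,172). The green corners are (402,212), (546,300), (468,384), (316,294).
- **Side crop:** the foot line is about (492,308)–(482,125). The green corners are (232,185), (428,180), (438,262), (240,275).

```bash
python3 - <<'E'
from h import *
f=lambda p,s,o:(np.array(p)+.5)/s-.5+o
S=lambda p,z:ray('scene',f(p,5,[250,195]),z)
D=lambda p,z:ray('side',f(p,7,[245,180]),z)
np.set_printoptions(precision=4,suppress=True)
for nm,r in(('mat near corners L,R, farL',S([[495,552],[708,333],[80,268]],.003)),
 ('matD nearL nearR farR farL',D([[97,125],[75,354],[676,332],[635,110]],.003)),
 ('foot L,R',S([[218,322],[392,172]],.003)),('footD R,L',D([[492,308],[482,125]],.003)),
 ('top L,R',S([[162,205],[340,65]],.048)),
 ('board FR NR NL FL',S([[402,212],[546,300],[468,384],[316,294]],.009)),
 ('boardD NL FL FR NR',D([[232,185],[428,180],[438,262],[240,275]],.009)),
 ('gear',S([[575,120]],.012)),('marker ends',S([[55,320],[290,490]],.008))):
  print(nm);print(r[:,:2])
  if len(r)>1:
    print(' mean',r.mean(0)[:2], 'edge len',np.linalg.norm(np.diff(r,axis=0),axis=1),'ang',np.degrees(np.arctan2(*np.diff(r,axis=0)[:,1::-1].T[0:2])))
E
```

```text
mat near corners L,R, farL
[[0.4044 0.1636]
 [0.4056 0.0372]
 [0.6007 0.166 ]]
 mean [0.4702 0.1223] edge len [0.1264 0.2337] ang [-89.4528  33.426 ]
matD nearL nearR farR farL
[[0.403  0.1577]
 [0.4049 0.0275]
 [0.6036 0.0306]
 [0.6018 0.1598]]
 mean [0.5033 0.0939] edge len [0.1302 0.1987 0.1291] ang [-89.1575   0.9167  90.7782]
foot L,R
[[0.5437 0.1512]
 [0.5452 0.0509]]
 mean [0.5445 0.1011] edge len [0.1004] ang [-89.1768]
footD R,L
[[0.5429 0.0458]
 [0.5445 0.1523]]
 mean [0.5437 0.099 ] edge len [0.1065] ang [89.1708]
top L,R
[[0.5689 0.1519]
 [0.569  0.0546]]
 mean [0.5689 0.1032] edge len [0.0974] ang [-89.9361]
board FR NR NL FL
[[0.525  0.069 ]
 [0.4568 0.068 ]
 [0.4536 0.1175]
 [0.5222 0.1214]]
 mean [0.4894 0.094 ] edge len [0.0681 0.0496 0.0687] ang [-179.1345   93.7261    3.2732]
boardD NL FL FR NR
[[0.4542 0.1106]
 [0.5234 0.1109]
 [0.5254 0.0639]
 [0.4584 0.0595]]
 mean [0.4904 0.0862] edge len [0.0692 0.047  0.0671] ang [   0.2345  -87.557  -176.2257]
gear
[[ 0.5039 -0.0115]]
marker ends
[[0.5859 0.1927]
 [0.4708 0.1928]]
 mean [0.5283 0.1927] edge len [0.1151] ang [179.943]
```

>>> step_arm(deltas=[{"grip": 0.5, "travel": [0, 0, 0], "delta_rot": [0, 0, 6.6]}, {"grip": 0.5, "travel": [0, 0, 0], "delta_rot": [0, 0, 6.6]}, {"grip": 0.5, "travel": [0.018, -0.041, 0], "delta_rot": [0, 0, 0]}, {"grip": 0.5, "travel": [0.018, -0.041, 0], "delta_rot": [0, 0, 0]}, {"grip": 0.5, "travel": [0.018, -0.041, 0], "delta_rot": [0, 0, 0]}])

```text
time_s: 0.6
eef_pos: [0.1866, -0.4078, 0.3034]
tcp_rot: [[1.0, 0.016, -0.0], [0.016, -1.0, 0.001], [-0.0, -0.001, -1.0]]
contact_force: [0.4, -0.0, -0.4]
width: 0.0425
grasp_force: 0.0
```

>>> step_arm(deltas=[{"grip": 0.5, "travel": [0.018, -0.041, 0], "delta_rot": [0, 0, 0]}, {"grip": 0.5, "travel": [0.018, -0.041, 0], "delta_rot": [0, 0, 0]}, {"grip": 0.5, "travel": [0.018, -0.041, 0], "delta_rot": [0, 0, 0]}, {"grip": 0.5, "travel": [0.018, -0.041, 0], "delta_rot": [0, 0, 0]}, {"grip": 0.5, "travel": [0.018, -0.041, 0], "delta_rot": [0, 0, 0]}])

```text
time_s: 1.1
eef_pos: [0.2731, -0.2012, 0.3038]
tcp_rot: [[1.0, 0.016, 0.0], [0.016, -1.0, 0.0], [0.0, -0.0, -1.0]]
contact_force: [0.9, -0.6, -0.3]
width: 0.0427
grasp_force: 0.0
```

>>> step_arm(deltas=[{"grip": 0.5, "travel": [0.018, -0.041, 0.016], "delta_rot": [0, 0, 0]}, {"grip": 0.5, "travel": [0.018, -0.041, 0.016], "delta_rot": [0, 0, 0]}, {"grip": 0.5, "travel": [0.018, -0.041, 0.016], "delta_rot": [0, 0, 0]}, {"grip": 0.5, "travel": [0.018, -0.041, 0.016], "delta_rot": [0, 0, 0]}, {"grip": 0.5, "travel": [0.018, -0.041, 0.016], "delta_rot": [0, 0, 0]}])

```text
time_s: 1.6
eef_pos: [0.3598, 0.0054, 0.2234]
tcp_rot: [[1.0, 0.016, 0.001], [0.016, -1.0, -0.0], [0.001, 0.0, -1.0]]
contact_force: [0.5, -0.7, 0.6]
width: 0.0429
grasp_force: 0.0
```

>>> step_arm(deltas=[{"grip": 0.5, "travel": [0.018, -0.041, 0], "delta_rot": [0, 0, 0]}, {"grip": 0.5, "travel": [0.018, -0.041, 0], "delta_rot": [0, 0, 0]}, {"grip": 0.5, "travel": [0, 0, 0], "delta_rot": [0, 0, 0]}, {"grip": 0.5, "travel": [0, 0, 0], "delta_rot": [0, 0, 0]}])

```text
time_s: 2.0
eef_pos: [0.394, 0.0867, 0.2236]
tcp_rot: [[1.0, 0.019, -0.001], [0.019, -1.0, -0.0], [-0.001, 0.0, -1.0]]
contact_force: [-0.6, 0.2, 0.8]
width: 0.0425
grasp_force: 0.0
```

```bash
python3 - <<'E'
from h import *
s=state();print(s);np.save('w1.npy',[0]);c=camera_info('wrist');im=snap('wrist','w1');np.savez('w1.npz',**c)
cv2.imwrite('pics/w1b.png',cv2.resize(im[:,:,::-1],(800,500),interpolation=2))
E
```

```text
{'time_s': 2.0, 'joint_pos': array([-4.51057530e+00,  1.24457964e+01,  1.03496022e+02, -1.22537705e-02,
        6.41140640e+01,  8.43981400e+01]), 'dq': array([-3.08169953, -0.98302543,  0.88141688, -0.1129485 ,  0.03308325,
       -0.4534345 ]), 'effort': array([ 1.88726395e+00, -3.06850004e+01, -1.89588922e+01,  8.74339999e-02,
       -1.43903962e-02,  1.21478587e-01]), 'eef_pos': array([0.39401036, 0.0867469 , 0.22359648]), 'tcp_rot': array([[ 9.99816348e-01,  1.91388545e-02, -9.87441356e-04],
       [ 1.91387501e-02, -9.99816831e-01, -1.15111193e-04],
       [-9.89463583e-04,  9.61916596e-05, -9.99999506e-01]]), 'contact_force': array([-0.61851186,  0.19516271,  0.75408598]), 'moment': array([-0.01217078,  0.03193287,  0.03570772]), 'grasp_force': 0.0, 'width': 0.042547153453436216}
```

View pics/w1b.png

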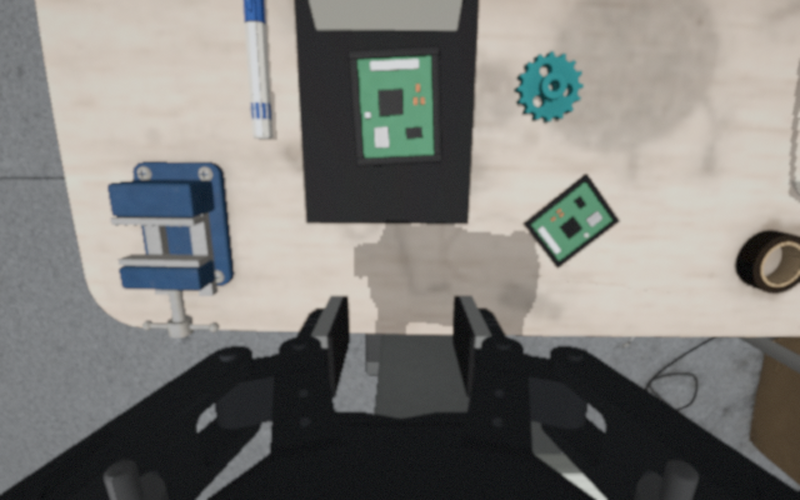

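The wrist view (800 px) shows the frame corners at about (350,52), (438,49), (440,160) and (357,164). The foot line runs (313,30)–(460,30), and the near mat corners are (307,222) and (468,222).

```bash
python3 - <<'E'
from h import *
np.set_printoptions(precision=4,suppress=True)
f=lambda p:(np.array(p)+.5)/1.25-.5
b=ray('wrist',f([[350,52],[438,49],[440,160],[357,164]]),.009)[:,:2]
print(b,b.mean(0));print(ray('wrist',f([[313,30],[460,30],[307,222],[468,222]]),.003)[:,:2])
print(np.degrees(np.arctan2((b[0]-b[3])[1],(b[0]-b[3])[0])),np.degrees(np.arctan2((b[1]-b[2])[1],(b[1]-b[2])[0])),np.linalg.norm(b[0]-b[3]),np.linalg.norm(b[0]-b[1]))
print(state()['eef_pos'])
E
```

```text
[[0.527  0.1235]
 [0.5299 0.0621]
 [0.4542 0.0576]
 [0.4502 0.1194]] [0.4903 0.0906]
[[0.5426 0.1503]
 [0.5441 0.0465]
 [0.4044 0.1604]
 [0.4066 0.0326]]
3.0678216396667755 3.4169009953089082 0.07690224562192927 0.061496951406677006
[0.3939 0.0859 0.2237]
```

>>> step_arm(deltas=[{"grip": 0.5, "travel": [0.015, -0.002, 0.03], "delta_rot": [0, 0, 0]}, {"grip": 0.5, "travel": [0.016, -0.002, 0.03], "delta_rot": [0, 0, 0]}, {"grip": 0.5, "travel": [0, 0, 0.03], "delta_rot": [0, 0, 0]}, {"grip": 0.5, "travel": [0, 0, 0.03], "delta_rot": [0, 0, 0]}, {"grip": 0.5, "travel": [0, 0, 0.02], "delta_rot": [0, 0, 0]}])

```text
time_s: 2.55
eef_pos: [0.4246, 0.089, 0.0824]
tcp_rot: [[1.0, 0.013, -0.002], [0.013, -1.0, 0.0], [-0.002, -0.0, -1.0]]
contact_force: [-0.5, -0.4, 0.3]
width: 0.0424
grasp_force: 0.0
```

>>> step_arm(deltas=[{"grip": 0.5, "travel": [0, 0, 0], "delta_rot": [0, 0, 0]}, {"grip": 0.5, "travel": [0, 0, 0.001], "delta_rot": [0, 0, 0]}, {"grip": 0.5, "travel": [0, 0, 0.001], "delta_rot": [0, 0, 0]}, {"grip": 0.5, "travel": [0, 0, 0.001], "delta_rot": [0, 0, 0]}, {"grip": 0.5, "travel": [0, 0, 0.0], "delta_rot": [0, 0, 0]}])

```text
time_s: 3.05
eef_pos: [0.4253, 0.0905, 0.0815]
tcp_rot: [[1.0, 0.016, 0.001], [0.016, -1.0, -0.0], [0.001, 0.0, -1.0]]
contact_force: [0.3, -0.3, 0.3]
width: 0.0424
grasp_force: 0.0
```

>>> step_arm(deltas=[{"grip": 0.5, "travel": [0, 0, 0.002], "delta_rot": [0, 0, 0]}, {"grip": 0.5, "travel": [0, 0, 0.002], "delta_rot": [0, 0, 0]}, {"grip": 0.5, "travel": [0, 0, 0], "delta_rot": [0, 0, 0]}])

```text
time_s: 3.35
eef_pos: [0.4251, 0.0906, 0.0767]
tcp_rot: [[1.0, 0.017, -0.0], [0.017, -1.0, 0.0], [-0.0, -0.0, -1.0]]
contact_force: [-0.5, 0.2, 0.1]
width: 0.0426
grasp_force: 0.0
```

>>> step_arm(deltas=[{"grip": 0.5, "travel": [0, 0, 0.001], "delta_rot": [0, 0, 0]}, {"grip": 0.5, "travel": [0, 0, 0], "delta_rot": [0, 0, 0]}])

```text
time_s: 3.55
eef_pos: [0.4251, 0.0906, 0.0758]
tcp_rot: [[1.0, 0.016, -0.0], [0.016, -1.0, 0.0], [-0.0, -0.0, -1.0]]
contact_force: [0.8, -0.0, -0.1]
width: 0.0427
grasp_force: 0.0
```

>>> step_arm(deltas=[{"grip": 0.5, "travel": [0, 0, 0.001], "delta_rot": [0, 0, 0]}, {"grip": 0.5, "travel": [0, 0, 0], "delta_rot": [0, 0, 0]}])

```text
time_s: 3.75
eef_pos: [0.4251, 0.0905, 0.0748]
tcp_rot: [[1.0, 0.016, -0.0], [0.016, -1.0, 0.0], [-0.0, -0.0, -1.0]]
contact_force: [-0.8, -0.1, 0.4]
width: 0.0426
grasp_force: 0.0
```

>>> step_arm(deltas=[{"grip": 0.5, "travel": [0, 0, 0.001], "delta_rot": [0, 0, 0]}, {"grip": 0.5, "travel": [0, 0, 0], "delta_rot": [0, 0, 0]}])

```text
time_s: 3.95
eef_pos: [0.4251, 0.0905, 0.0739]
tcp_rot: [[1.0, 0.016, -0.0], [0.016, -1.0, 0.0], [-0.0, -0.0, -1.0]]
contact_force: [0.2, -0.6, 0.0]
width: 0.0424
grasp_force: 0.0
```

>>> step_arm(deltas=[{"grip": 0.5, "travel": [0, 0, 0.001], "delta_rot": [0, 0, 0]}, {"grip": 0.5, "travel": [0, 0, 0], "delta_rot": [0, 0, 0]}])

```text
time_s: 4.15
eef_pos: [0.4251, 0.0906, 0.0737]
tcp_rot: [[1.0, 0.017, 0.001], [0.017, -1.0, -0.0], [0.001, 0.0, -1.0]]
contact_force: [-4.0, -0.2, 15.4]
width: 0.0425
grasp_force: 7.4
```

>>> step_arm(deltas=[{"grip": 0.5, "travel": [0, 0, 0.001], "delta_rot": [0, 0, 0]}, {"grip": 0.5, "travel": [0, 0, 0], "delta_rot": [0, 0, 0]}])

```text
time_s: 4.35
eef_pos: [0.4251, 0.0906, 0.0736]
tcp_rot: [[1.0, 0.017, 0.001], [0.017, -1.0, -0.0], [0.001, 0.0, -1.0]]
contact_force: [-6.9, -0.4, 31.2]
width: 0.0426
grasp_force: 15.6
```

>>> step_arm(deltas=[{"grip": 0.5, "travel": [0, 0, 0.001], "delta_rot": [0, 0, 0]}, {"grip": 0.5, "travel": [0, 0, 0], "delta_rot": [0, 0, 0]}])

```text
time_s: 4.55
eef_pos: [0.4251, 0.0906, 0.0735]
tcp_rot: [[1.0, 0.017, 0.002], [0.017, -1.0, -0.0], [0.002, 0.0, -1.0]]
contact_force: [-10.7, -0.5, 47.3]
width: 0.0431
grasp_force: 23.8
```

>>> step_arm(deltas=[{"grip": 0.5, "travel": [0, 0, -0.0045], "delta_rot": [0, 0, 0]}, {"grip": 0.5, "travel": [0, 0, 0], "delta_rot": [0, 0, 0]}])

```text
time_s: 4.75
eef_pos: [0.4254, 0.0905, 0.076]
tcp_rot: [[1.0, 0.016, 0.001], [0.016, -1.0, -0.0], [0.001, 0.0, -1.0]]
contact_force: [-0.4, -0.2, -0.1]
width: 0.0429
grasp_force: 0.0
```

>>> step_arm(deltas=[{"grip": 0.5, "travel": [0.003, 0, 0], "delta_rot": [0, 0, 0]}, {"grip": 0.5, "travel": [0.003, 0, 0], "delta_rot": [0, 0, 0]}, {"grip": 0.5, "travel": [0.003, 0, 0], "delta_rot": [0, 0, 0]}, {"grip": 0.5, "travel": [0.003, 0, 0], "delta_rot": [0, 0, 0]}, {"grip": 0.5, "travel": [0.003, 0, 0], "delta_rot": [0, 0, 0]}])

```text
time_s: 5.25
eef_pos: [0.4404, 0.0908, 0.0752]
tcp_rot: [[1.0, 0.016, -0.0], [0.016, -1.0, 0.0], [-0.0, -0.0, -1.0]]
contact_force: [-0.9, 0.5, -0.1]
width: 0.0428
grasp_force: 0.1
```

>>> step_arm(deltas=[{"grip": 0.5, "travel": [0.002, 0, 0], "delta_rot": [0, 0, 0]}, {"grip": 0.5, "travel": [0.002, 0, 0], "delta_rot": [0, 0, 0]}, {"grip": 0.5, "travel": [0.002, 0, 0], "delta_rot": [0, 0, 0]}, {"grip": 0.5, "travel": [0.002, 0, 0], "delta_rot": [0, 0, 0]}, {"grip": 0.5, "travel": [0.002, 0, 0], "delta_rot": [0, 0, 0]}])

```text
time_s: 5.75
eef_pos: [0.4503, 0.0909, 0.0754]
tcp_rot: [[1.0, 0.016, -0.0], [0.016, -1.0, 0.0], [-0.0, -0.0, -1.0]]
contact_force: [-0.7, 0.2, -1.3]
width: 0.0428
grasp_force: 0.1
```

>>> step_arm(deltas=[{"grip": 0.5, "travel": [0.002, 0, 0], "delta_rot": [0, 0, 0]}, {"grip": 0.5, "travel": [0.002, 0, 0], "delta_rot": [0, 0, 0]}, {"grip": 0.5, "travel": [0.002, 0, 0], "delta_rot": [0, 0, 0]}, {"grip": 0.5, "travel": [0.002, 0, 0], "delta_rot": [0, 0, 0]}])

```text
time_s: 6.15
eef_pos: [0.4582, 0.0911, 0.0754]
tcp_rot: [[1.0, 0.016, -0.0], [0.016, -1.0, 0.0], [-0.0, -0.0, -1.0]]
contact_force: [-0.2, -0.4, 0.1]
width: 0.0425
grasp_force: 0.3
```

```bash
python3 - <<'E'
from h import *
a=snap('scene','s2')[195:310,250:400];b=snap('side','d2')[170:240,245:350]
o=np.hstack([cv2.resize(a,(450,345),interpolation=2),cv2.resize(b,(350,233),interpolation=2,dst=None) if 0 else cv2.copyMakeBorder(cv2.resize(b,(350,233),interpolation=2),0,112,0,0,0)])
cv2.imwrite('pics/c2.png',o[:,:,::-1])
E
```

```text
(no output)
```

View pics/c2.png

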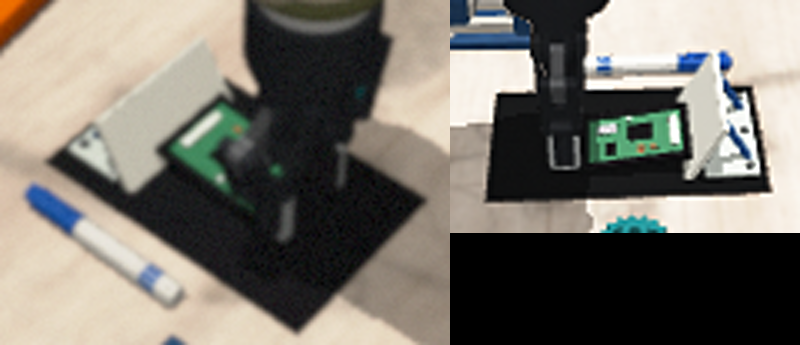

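The board is square against the stop and appears to have just started climbing, with the fingertips behind its near edge. I'll keep pushing.

>>> step_arm(deltas=[{"grip": 0.5, "travel": [0.002, 0, 0], "delta_rot": [0, 0, 0]}, {"grip": 0.5, "travel": [0.002, 0, 0], "delta_rot": [0, 0, 0]}, {"grip": 0.5, "travel": [0.002, 0, 0], "delta_rot": [0, 0, 0]}, {"grip": 0.5, "travel": [0.002, 0, 0], "delta_rot": [0, 0, 0]}, {"grip": 0.5, "travel": [0.002, 0, 0], "delta_rot": [0, 0, 0]}])

```text
time_s: 6.75
eef_pos: [0.4683, 0.0913, 0.0754]
tcp_rot: [[1.0, 0.016, 0.0], [0.016, -1.0, -0.0], [0.0, 0.0, -1.0]]
contact_force: [-0.4, -0.2, -0.1]
width: 0.0429
grasp_force: 0.2
```

>>> step_arm(deltas=[{"grip": 0.5, "travel": [0.002, 0, 0], "delta_rot": [0, 0, 0]}, {"grip": 0.5, "travel": [0.002, 0, 0], "delta_rot": [0, 0, 0]}, {"grip": 0.5, "travel": [0.002, 0, 0], "delta_rot": [0, 0, 0]}, {"grip": 0.5, "travel": [0.002, 0, 0], "delta_rot": [0, 0, 0]}, {"grip": 0.5, "travel": [0.002, 0, 0], "delta_rot": [0, 0, 0]}])

```text
time_s: 7.25
eef_pos: [0.4783, 0.0914, 0.0754]
tcp_rot: [[1.0, 0.016, 0.0], [0.016, -1.0, 0.0], [0.0, -0.0, -1.0]]
contact_force: [-0.4, 0.0, -0.3]
width: 0.0423
grasp_force: 0.2
```

>>> step_arm(deltas=[{"grip": 0.5, "travel": [0.002, 0, 0], "delta_rot": [0, 0, 0]}, {"grip": 0.5, "travel": [0.002, 0, 0], "delta_rot": [0, 0, 0]}, {"grip": 0.5, "travel": [0.002, 0, 0], "delta_rot": [0, 0, 0]}, {"grip": 0.5, "travel": [0.002, 0, 0], "delta_rot": [0, 0, 0]}, {"grip": 0.5, "travel": [0.002, 0, 0], "delta_rot": [0, 0, 0]}])

```text
time_s: 7.75
eef_pos: [0.4883, 0.0916, 0.0754]
tcp_rot: [[1.0, 0.016, -0.0], [0.016, -1.0, -0.0], [-0.0, 0.0, -1.0]]
contact_force: [-0.1, -0.1, -0.4]
width: 0.0427
grasp_force: 0.2
```

```bash
python3 - <<'E'
from h import *
a=snap('scene','s3')[195:310,250:400];b=snap('side','d3')[170:240,245:350]
o=np.hstack([cv2.resize(a,(450,345),interpolation=2),cv2.copyMakeBorder(cv2.resize(b,(350,233),interpolation=2),0,112,0,0,0)])
cv2.imwrite('pics/c3.png',o[:,:,::-1])
E
```

```text
(no output)
```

View pics/c3.png

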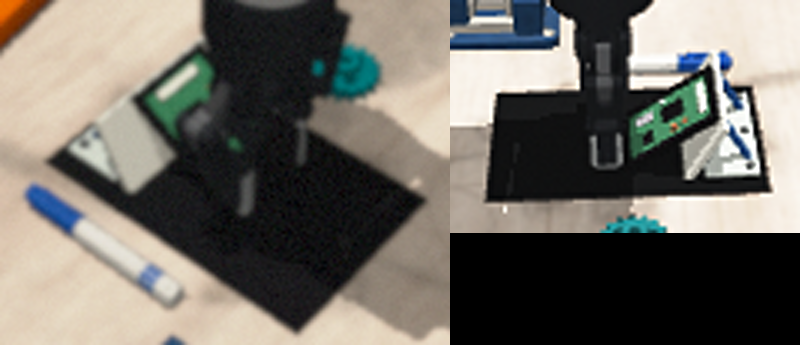

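The board is about halfway up the stop and the near edge is still on the mat. Continuing.

>>> step_arm(deltas=[{"grip": 0.5, "travel": [0.002, 0, 0], "delta_rot": [0, 0, 0]}, {"grip": 0.5, "travel": [0.002, 0, 0], "delta_rot": [0, 0, 0]}, {"grip": 0.5, "travel": [0.002, 0, 0], "delta_rot": [0, 0, 0]}, {"grip": 0.5, "travel": [0.002, 0, 0], "delta_rot": [0, 0, 0]}, {"grip": 0.5, "travel": [0.002, 0, 0], "delta_rot": [0, 0, 0]}])

```text
time_s: 8.35
eef_pos: [0.4983, 0.0917, 0.0754]
tcp_rot: [[1.0, 0.016, -0.0], [0.016, -1.0, 0.0], [-0.0, -0.0, -1.0]]
contact_force: [0.6, 0.5, -0.3]
width: 0.043
grasp_force: 0.1
```

>>> step_arm(deltas=[{"grip": 0.5, "travel": [0.002, 0, 0], "delta_rot": [0, 0, 0]}, {"grip": 0.5, "travel": [0.002, 0, 0], "delta_rot": [0, 0, 0]}, {"grip": 0.5, "travel": [0.002, 0, 0], "delta_rot": [0, 0, 0]}, {"grip": 0.5, "travel": [0.002, 0, 0], "delta_rot": [0, 0, 0]}, {"grip": 0.5, "travel": [0.002, 0, 0], "delta_rot": [0, 0, 0]}])

```text
time_s: 8.85
eef_pos: [0.5083, 0.0919, 0.0754]
tcp_rot: [[1.0, 0.016, 0.0], [0.016, -1.0, 0.0], [0.0, -0.0, -1.0]]
contact_force: [-0.5, -1.1, 0.4]
width: 0.0426
grasp_force: 0.1
```

>>> step_arm(deltas=[{"grip": 0.5, "travel": [0.002, 0, 0], "delta_rot": [0, 0, 0]}, {"grip": 0.5, "travel": [0.002, 0, 0], "delta_rot": [0, 0, 0]}, {"grip": 0.5, "travel": [0.002, 0, 0], "delta_rot": [0, 0, 0]}, {"grip": 0.5, "travel": [0.002, 0, 0], "delta_rot": [0, 0, 0]}, {"grip": 0.5, "travel": [0.002, 0, 0], "delta_rot": [0, 0, 0]}])

```text
time_s: 9.35
eef_pos: [0.5183, 0.0921, 0.0754]
tcp_rot: [[1.0, 0.016, 0.0], [0.016, -1.0, 0.0], [0.0, -0.0, -1.0]]
contact_force: [-0.5, 0.4, -0.1]
width: 0.0427
grasp_force: 0.1
```

>>> step_arm(deltas=[{"grip": 0.5, "travel": [0.001, 0, 0], "delta_rot": [0, 0, 0]}, {"grip": 0.5, "travel": [0.001, 0, 0], "delta_rot": [0, 0, 0]}, {"grip": 0.5, "travel": [0.001, 0, 0], "delta_rot": [0, 0, 0]}, {"grip": 0.5, "travel": [0.001, 0, 0], "delta_rot": [0, 0, 0]}])

```text
time_s: 9.75
eef_pos: [0.5222, 0.0921, 0.0754]
tcp_rot: [[1.0, 0.016, -0.0], [0.016, -1.0, 0.0], [-0.0, -0.0, -1.0]]
contact_force: [-0.6, -0.1, 0.6]
width: 0.0429
grasp_force: 0.1
```

>>> step_arm(deltas=[{"grip": 0.5, "travel": [0.001, 0, 0], "delta_rot": [0, 0, 0]}, {"grip": 0.5, "travel": [0.001, 0, 0], "delta_rot": [0, 0, 0]}, {"grip": 0.5, "travel": [0, 0, 0], "delta_rot": [0, 0, 0]}])

```text
time_s: 10.05
eef_pos: [0.5243, 0.0922, 0.0754]
tcp_rot: [[1.0, 0.016, 0.0], [0.016, -1.0, -0.0], [0.0, 0.0, -1.0]]
contact_force: [-0.1, 0.2, 0.2]
width: 0.0424
grasp_force: 0.0
```

>>> step_arm(deltas=[{"grip": 0.5, "travel": [0.001, 0, 0], "delta_rot": [0, 0, 0]}, {"grip": 0.5, "travel": [0.001, 0, 0], "delta_rot": [0, 0, 0]}])

```text
time_s: 10.25
eef_pos: [0.5262, 0.0922, 0.0754]
tcp_rot: [[1.0, 0.016, -0.0], [0.016, -1.0, 0.0], [-0.0, -0.0, -1.0]]
contact_force: [-0.1, 0.4, -0.7]
width: 0.0428
grasp_force: 0.1
```

```bash
python3 - <<'E'
from h import *
a=snap('scene','s4')[195:310,250:400];b=snap('side','d4')[170:240,245:350]
o=np.hstack([cv2.resize(a,(450,345),interpolation=2),cv2.copyMakeBorder(cv2.resize(b,(350,233),interpolation=2),0,112,0,0,0)])
cv2.imwrite('pics/c4.png',o[:,:,::-1])
E
```

```text
(no output)
```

View pics/c4.png

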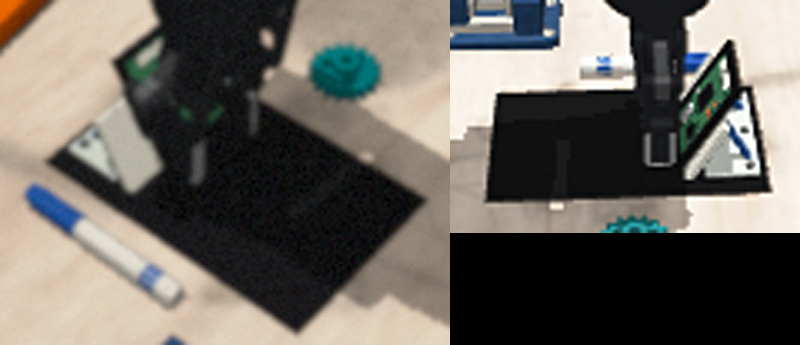

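The board is nearly fully up the stop. I'll creep forward until the force rises.

>>> step_arm(deltas=[{"grip": 0.5, "travel": [0.001, 0, 0], "delta_rot": [0, 0, 0]}, {"grip": 0.5, "travel": [0, 0, 0], "delta_rot": [0, 0, 0]}])

```text
time_s: 10.55
eef_pos: [0.5273, 0.0922, 0.0754]
tcp_rot: [[1.0, 0.016, 0.0], [0.016, -1.0, -0.0], [0.0, 0.0, -1.0]]
contact_force: [-0.0, -0.4, -0.3]
width: 0.0427
grasp_force: 0.1
```

>>> step_arm(deltas=[{"grip": 0.5, "travel": [0.001, 0, 0], "delta_rot": [0, 0, 0]}, {"grip": 0.5, "travel": [0, 0, 0], "delta_rot": [0, 0, 0]}])

```text
time_s: 10.75
eef_pos: [0.5282, 0.0922, 0.0754]
tcp_rot: [[1.0, 0.016, -0.0], [0.016, -1.0, 0.0], [-0.0, -0.0, -1.0]]
contact_force: [-0.3, 0.3, 0.8]
width: 0.0427
grasp_force: 0.1
```

>>> step_arm(deltas=[{"grip": 0.5, "travel": [0.001, 0, 0], "delta_rot": [0, 0, 0]}, {"grip": 0.5, "travel": [0, 0, 0], "delta_rot": [0, 0, 0]}])

```text
time_s: 10.95
eef_pos: [0.5286, 0.0923, 0.0753]
tcp_rot: [[1.0, 0.016, -0.002], [0.016, -1.0, -0.0], [-0.002, -0.0, -1.0]]
contact_force: [-3.9, 0.2, 1.2]
width: 0.0428
grasp_force: 2.3
```

>>> step_arm(deltas=[{"grip": 0.5, "travel": [0.001, 0, 0], "delta_rot": [0, 0, 0]}, {"grip": 0.5, "travel": [0, 0, 0], "delta_rot": [0, 0, 0]}])

```text
time_s: 11.15
eef_pos: [0.5288, 0.0923, 0.0752]
tcp_rot: [[1.0, 0.017, -0.004], [0.017, -1.0, -0.0], [-0.004, -0.0, -1.0]]
contact_force: [-7.9, -2.1, 4.9]
width: 0.0425
grasp_force: 4.5
```

>>> step_arm(deltas=[{"grip": 0.5, "travel": [-0.002, 0, 0], "delta_rot": [0, 0, 0]}, {"grip": 0.5, "travel": [-0.003, 0, 0], "delta_rot": [0, 0, 0]}, {"grip": 0.5, "travel": [-0.01, 0, 0], "delta_rot": [0, 0, 0]}, {"grip": 0.5, "travel": [-0.025, 0, 0], "delta_rot": [0, 0, 0]}, {"grip": 0.5, "travel": [-0.025, 0, 0], "delta_rot": [0, 0, 0]}])

```text
time_s: 11.65
eef_pos: [0.4641, 0.0912, 0.0754]
tcp_rot: [[1.0, 0.016, 0.001], [0.016, -1.0, -0.0], [0.001, 0.0, -1.0]]
contact_force: [-0.2, 0.0, -0.2]
width: 0.0424
grasp_force: 0.0
```

>>> step_arm(deltas=[{"grip": 0.5, "travel": [0, 0, -0.03], "delta_rot": [0, 0, 0]}, {"grip": 0.5, "travel": [0, 0, -0.035], "delta_rot": [0, 0, 0]}, {"grip": 0.5, "travel": [0, 0, -0.04], "delta_rot": [0, 0, 0]}, {"grip": 0.5, "travel": [0, 0, 0], "delta_rot": [0, 0, 0]}])

```text
time_s: 12.05
eef_pos: [0.4662, 0.0912, 0.1846]
tcp_rot: [[1.0, 0.017, 0.009], [0.017, -1.0, -0.0], [0.009, 0.001, -1.0]]
contact_force: [-0.6, -0.0, -0.8]
width: 0.043
grasp_force: 0.0
```

```bash
python3 - <<'E'
from h import *
a=snap('scene','s5')[195:310,250:400];b=snap('side','d5')[170:240,245:350]
o=np.hstack([cv2.resize(a,(450,345),interpolation=2),cv2.copyMakeBorder(cv2.resize(b,(350,233),interpolation=2),0,112,0,0,0)])
cv2.imwrite('pics/c5.png',o[:,:,::-1]);print(state()['eef_pos'])
print(proj('side',[[.584,.0605,.0723],[.584,.1245,.0723],[.544,.0605,.003]]),proj('scene',[[.584,.0605,.0723],[.584,.1245,.0723],[.544,.1245,.003]]))
E
```

```text
[0.46481663 0.09125005 0.18078649]
[[332.72164398 195.51584569]
 [330.42036876 180.35035958]
 [314.99763539 219.66219818]] [[309.55263934 196.23302709]
 [285.98831476 214.01335567]
 [302.94120944 250.6715427 ]]
```

View pics/c5.png

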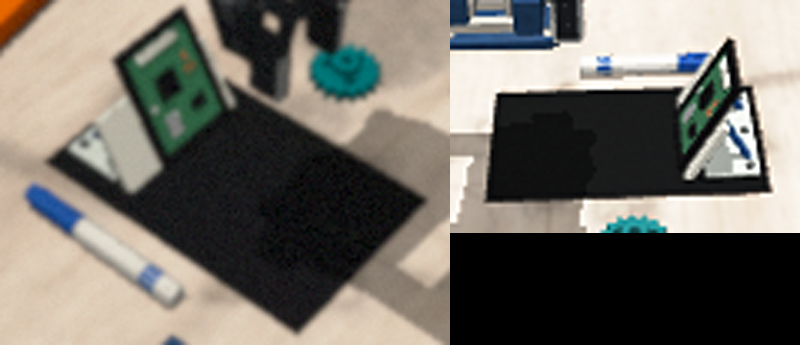

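The board is leaning on the stop with its lower edge at the foot. Its top corners in the scene view, about (288,215) and (311,198), match the prediction. Next I reach over and behind.

>>> step_arm(deltas=[{"grip": 0.5, "travel": [0, 0, 0], "delta_rot": [0, 0, 0]}, {"grip": 0.5, "travel": [0, 0, 0], "delta_rot": [0, 0, 0]}, {"grip": 0.5, "travel": [0, 0, 0], "delta_rot": [0, 0, 0]}, {"grip": 0.5, "travel": [0, 0, 0], "delta_rot": [0, 0, 0]}, {"grip": 0.5, "travel": [0.02, 0, 0], "delta_rot": [0, 0, 0]}])

```text
time_s: 12.65
eef_pos: [0.4839, 0.0917, 0.1801]
tcp_rot: [[1.0, 0.017, -0.002], [0.017, -1.0, 0.0], [-0.002, -0.0, -1.0]]
contact_force: [0.4, 0.7, 0.3]
width: 0.0423
grasp_force: 0.0
```

>>> step_arm(deltas=[{"grip": 0.5, "travel": [0.03, 0, 0], "delta_rot": [0, 0, 0]}, {"grip": 0.5, "travel": [0.03, 0, 0], "delta_rot": [0, 0, 0]}, {"grip": 0.5, "travel": [0.03, 0, 0], "delta_rot": [0, 0, 0]}, {"grip": 0.5, "travel": [0.034, 0, 0], "delta_rot": [0, 0, 0]}, {"grip": 0.5, "travel": [0, 0, 0], "delta_rot": [0, 0, 0]}])

```text
time_s: 13.15
eef_pos: [0.6119, 0.0932, 0.1795]
tcp_rot: [[1.0, 0.016, 0.001], [0.016, -1.0, -0.0], [0.001, 0.0, -1.0]]
contact_force: [-0.4, -0.5, -0.6]
width: 0.043
grasp_force: 0.0
```

>>> step_arm(deltas=[{"grip": 0.5, "travel": [0, 0, 0], "delta_rot": [0, 0, 0]}, {"grip": 0.5, "travel": [0, 0, 0.02], "delta_rot": [0, 0, 0]}, {"grip": 0.5, "travel": [0, 0, 0.015], "delta_rot": [0, 0, 0]}, {"grip": 0.5, "travel": [0, 0, 0.014], "delta_rot": [0, 0, 0]}, {"grip": 0.5, "travel": [0, 0, 0], "delta_rot": [0, 0, 0]}])

```text
time_s: 13.65
eef_pos: [0.6075, 0.0937, 0.1298]
tcp_rot: [[1.0, 0.016, -0.004], [0.016, -1.0, 0.0], [-0.004, -0.0, -1.0]]
contact_force: [0.7, -0.7, 0.5]
width: 0.043
grasp_force: 0.0
```

```bash
python3 - <<'E'
from h import *
b=snap('side','d6')[150:240,245:350]
cv2.imwrite('pics/c6.png',cv2.resize(b,None,fx=6,fy=6,interpolation=2)[:,:,::-1]);print(state()['eef_pos'])
E
```

```text
[0.60815535 0.09365325 0.13104076]
```

View pics/c6.png

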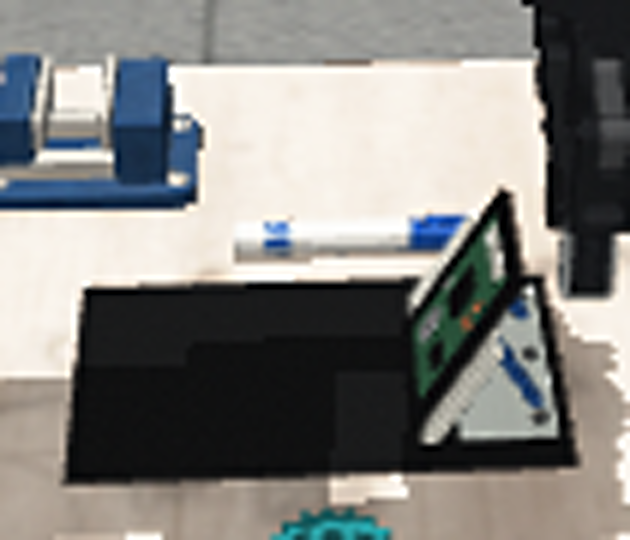

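The fingertips are behind the board and below its top edge. Now I push back towards the robot.

>>> step_arm(deltas=[{"grip": 0.5, "travel": [-0.005, 0, 0], "delta_rot": [0, 0, 0]}, {"grip": 0.5, "travel": [-0.005, 0, 0], "delta_rot": [0, 0, 0]}, {"grip": 0.5, "travel": [-0.004, 0, 0], "delta_rot": [0, 0, 0]}, {"grip": 0.5, "travel": [-0.004, 0, 0], "delta_rot": [0, 0, 0]}, {"grip": 0.5, "travel": [-0.004, 0, 0], "delta_rot": [0, 0, 0]}])

```text
time_s: 14.2
eef_pos: [0.5868, 0.0932, 0.1317]
tcp_rot: [[1.0, 0.016, 0.0], [0.016, -1.0, -0.0], [0.0, 0.0, -1.0]]
contact_force: [0.1, -0.5, 0.4]
width: 0.0426
grasp_force: 0.1
```

>>> step_arm(deltas=[{"grip": 0.5, "travel": [-0.004, 0, 0], "delta_rot": [0, 0, 0]}, {"grip": 0.5, "travel": [-0.004, 0, 0], "delta_rot": [0, 0, 0]}, {"grip": 0.5, "travel": [-0.004, 0, 0], "delta_rot": [0, 0, 0]}, {"grip": 0.5, "travel": [-0.004, 0, 0], "delta_rot": [0, 0, 0]}, {"grip": 0.5, "travel": [-0.004, 0, 0], "delta_rot": [0, 0, 0]}])

```text
time_s: 14.7
eef_pos: [0.5668, 0.0929, 0.1314]
tcp_rot: [[1.0, 0.016, -0.0], [0.016, -1.0, 0.0], [-0.0, -0.0, -1.0]]
contact_force: [0.6, -0.6, -0.7]
width: 0.0426
grasp_force: 0.0
```

>>> step_arm(deltas=[{"grip": 0.5, "travel": [-0.004, 0, 0], "delta_rot": [0, 0, 0]}, {"grip": 0.5, "travel": [-0.004, 0, 0], "delta_rot": [0, 0, 0]}, {"grip": 0.5, "travel": [-0.004, 0, 0], "delta_rot": [0, 0, 0]}, {"grip": 0.5, "travel": [-0.004, 0, 0], "delta_rot": [0, 0, 0]}, {"grip": 0.5, "travel": [-0.004, 0, 0], "delta_rot": [0, 0, 0]}])

```text
time_s: 15.2
eef_pos: [0.5468, 0.0925, 0.1314]
tcp_rot: [[1.0, 0.016, 0.0], [0.016, -1.0, 0.0], [0.0, -0.0, -1.0]]
contact_force: [-0.3, -0.4, -0.1]
width: 0.0429
grasp_force: 0.0
```

```bash
python3 - <<'E'
from h import *
print(state()['eef_pos'])
snap('side','d7');im=snap('scene','s7')
import os
def green(f,roi):
    a=cv2.cvtColor(cv2.imread(f),cv2.COLOR_BGR2HSV)[roi];m=cv2.inRange(a,(60,80,40),(82,255,200));ys,xs=np.nonzero(m)
    return len(xs),(xs.min()+roi[1].start,xs.max()+roi[1].start,ys.min()+roi[0].start,ys.max()+roi[0].start) if len(xs) else 0
for k in '04567':
  for p,r in(('s',np.s_[195:300,250:375]),('d',np.s_[170:230,250:345])):
    f=f'pics/{p}{k}.png'
    if os.path.exists(f):print(f,green(f,r))
E
```

```text
[0.5468359  0.09254941 0.13143415]
pics/s0.png (654, (np.int64(313), np.int64(358), np.int64(237), np.int64(271)))
pics/d0.png (265, (np.int64(278), np.int64(307), np.int64(205), np.int64(219)))
pics/s4.png (86, (np.int64(291), np.int64(324), np.int64(214), np.int64(235)))
pics/d4.png (123, (np.int64(314), np.int64(328), np.int64(186), np.int64(215)))
pics/s5.png (601, (np.int64(291), np.int64(323), np.int64(201), np.int64(246)))
pics/d5.png (125, (np.int64(314), np.int64(328), np.int64(186), np.int64(215)))
pics/d6.png (108, (np.int64(314), np.int64(328), np.int64(186), np.int64(215)))
pics/s7.png (50, (np.int64(311), np.int64(330), np.int64(220), np.int64(244)))
pics/d7.png (0, 0)
```

>>> step_arm(deltas=[{"grip": 0.5, "travel": [-0.004, 0, 0], "delta_rot": [0, 0, 0]}, {"grip": 0.5, "travel": [-0.004, 0, 0], "delta_rot": [0, 0, 0]}, {"grip": 0.5, "travel": [-0.004, 0, 0], "delta_rot": [0, 0, 0]}, {"grip": 0.5, "travel": [-0.003, 0, 0], "delta_rot": [0, 0, 0]}, {"grip": 0.5, "travel": [0, 0, 0], "delta_rot": [0, 0, 0]}])

```text
time_s: 15.8
eef_pos: [0.5318, 0.0923, 0.1315]
tcp_rot: [[1.0, 0.017, -0.0], [0.017, -1.0, 0.0], [-0.0, -0.0, -1.0]]
contact_force: [-0.2, -0.2, -0.2]
width: 0.0428
grasp_force: 0.0
```

>>> step_arm(deltas=[{"grip": 0.5, "travel": [0, 0, 0], "delta_rot": [0, 0, 0]}, {"grip": 0.5, "travel": [0, 0, 0], "delta_rot": [0, 0, 0]}, {"grip": 0.5, "travel": [0, 0, 0], "delta_rot": [0, 0, 0]}])

```text
time_s: 16.1
eef_pos: [0.5322, 0.0923, 0.1314]
tcp_rot: [[1.0, 0.016, 0.0], [0.016, -1.0, 0.0], [0.0, -0.0, -1.0]]
contact_force: [0.1, 0.4, -0.5]
width: 0.0427
grasp_force: 0.0
```

```bash
cat >> h.py <<'E'
def green(f,roi):
    a=cv2.cvtColor(cv2.imread(f),cv2.COLOR_BGR2HSV)[roi];m=cv2.inRange(a,(55,60,30),(85,255,220));ys,xs=np.nonzero(m)
    if not len(xs): return 0
    return len(xs),cv2.boxPoints(cv2.minAreaRect(np.c_[xs+roi[1].start,ys+roi[0].start].astype(np.float32))).round(1).tolist()
def chk(k):
    snap('scene','s'+k);snap('side','d'+k)
    print(green(f'pics/s{k}.png',np.s_[195:310,250:400]));print(green(f'pics/d{k}.png',np.s_[170:230,245:345]))
E
python3 -c "
from h import *
chk('8');print(state()['eef_pos'])"
```

```text
(592, [[310.70001220703125, 250.5], [364.79998779296875, 203.1999969482422], [387.6000061035156, 229.1999969482422], [333.5, 276.6000061035156]])
(254, [[280.0, 206.0], [308.0, 206.0], [308.0, 219.0], [280.0, 219.0]])
[0.53223088 0.09227587 0.13141857]
```

>>> step_arm(deltas=[{"grip": 0.5, "travel": [0, 0, -0.03], "delta_rot": [0, 0, 0]}, {"grip": 0.5, "travel": [0, 0, -0.04], "delta_rot": [0, 0, 0]}, {"grip": 0.5, "travel": [-0.03, 0, -0.04], "delta_rot": [0, 0, 0]}, {"grip": 0.5, "travel": [-0.05, 0, 0], "delta_rot": [0, 0, 0]}, {"grip": 0.5, "travel": [-0.05, 0, 0], "delta_rot": [0, 0, 0]}])

```text
time_s: 16.7
eef_pos: [0.4009, 0.0901, 0.2421]
tcp_rot: [[1.0, 0.016, 0.002], [0.016, -1.0, -0.0], [0.002, 0.0, -1.0]]
contact_force: [-0.0, -1.0, -0.2]
width: 0.0427
grasp_force: 0.0
```

>>> step_arm(deltas=[{"grip": 0.5, "travel": [-0.02, 0, 0], "delta_rot": [0, 0, 0]}, {"grip": 0.5, "travel": [0, 0, 0], "delta_rot": [0, 0, 0]}, {"grip": 0.5, "travel": [0, 0, 0], "delta_rot": [0, 0, 0]}, {"grip": 0.5, "travel": [0, 0, 0], "delta_rot": [0, 0, 0]}])

```text
time_s: 17.1
eef_pos: [0.3835, 0.0897, 0.2415]
tcp_rot: [[1.0, 0.016, 0.001], [0.016, -1.0, -0.0], [0.001, 0.0, -1.0]]
contact_force: [-0.2, 0.8, 0.4]
width: 0.0422
grasp_force: 0.0
```

```bash
python3 - <<'E'
from h import *
s=state();print(s['eef_pos'],s['contact_force']);snap('wrist','w9')
a=cv2.imread('pics/w9.png');h=cv2.cvtColor(a,cv2.COLOR_BGR2HSV)
m=cv2.inRange(h,(55,60,30),(82,255,220));n,l,st,c=cv2.connectedComponentsWithStats(cv2.morphologyEx(m,cv2.MORPH_CLOSE,np.ones((9,9))))
for i in range(1,n):
  if st[i,4]>150:
    ys,xs=np.nonzero(l==i);bp=cv2.boxPoints(cv2.minAreaRect(np.c_[xs,ys].astype(np.float32)))
    x,y,w,hh=st[i,:4];p=h[y+3:y+hh-3,x+3:x+w-3].reshape(-1,3)
    print(st[i],ray('wrist',bp,.009)[:,:2].round(4).tolist(),'brass',((p[:,0]<35)&(p[:,1]>60)&(p[:,2]>90)).sum(),'dark',(p[:,2]<60).sum(),'white',((p[:,1]<40)&(p[:,2]>140)).sum())
for n in 'sd':
  d=np.abs(cv2.imread(f'pics/{n}0.png').astype(int)-cv2.imread({'s':'pics/s8.png','d':'pics/d8.png'}[n])).max(2)
  for nm,r in {'s':(('marker',np.s_[255:298,256:312]),('gear',np.s_[208:230,352:378]),('sand',np.s_[172:214,222:274]),('jar',np.s_[138:168,364:390])),'d':(('gear',np.s_[234:252,288:314]),('jar',np.s_[280:316,342:372]))}[n]:
    print(n,nm,(d[r]>60).mean().round(3))
E
```

```text
[0.38345601 0.0897134  0.24147647] [-0.20528277  0.7993623   0.38474048]
[ 293   33   58   78 4392] [[0.5283, 0.1174], [0.5292, 0.0647], [0.4604, 0.0621], [0.4595, 0.1177]] brass 419 dark 0 white 0
[ 422  133   64   63 2080] [[0.4074, -0.0122], [0.4422, -0.0527], [0.4122, -0.0819], [0.3757, -0.0409]] brass 27 dark 393 white 1131
s marker 0.0
s gear 0.047
s sand 0.0
s jar 0.0
d gear 0.278
d jar 0.0
```

```bash
python3 - <<'E'
from h import *
snap('scene','s9');snap('side','d9')
for f,r in(('s',np.s_[200:235,345:385]),('d',np.s_[230:256,282:320])):
  for k in '09':
    h=cv2.cvtColor(cv2.imread(f'pics/{f}{k}.png')[r],cv2.COLOR_BGR2HSV)
    ys,xs=np.nonzero(cv2.inRange(h,(84,110,30),(98,255,255)));print(f,k,len(xs),xs.mean(),ys.mean())
print(job_done())
E
```

```text
s 0 289 19.629757785467127 18.352941176470587
s 9 290 19.713793103448275 18.389655172413793
d 0 262 17.77480916030534 12.67175572519084
d 9 262 17.77480916030534 12.67175572519084
the job is handed in; nothing more can be done
None
```

The board is turned over and lying flat on the mat with its solder side up; the gear, marker, sanding block and jar did not move, and I handed the job in at about 17 s.

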